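# Load the thick label roll up its ramp

### The job

Push the thicker of the two label rolls up its ramp with your fingertips until it drops into the pocket at the top and rests fully home against the stop, and leave it there. Keep the fingers behind it all the way up so that it never runs free or rolls back; do not grip or lift it. Leave the slim roll and the things lying around the stand where they are.

Things in the scene. Friction and masses are not known exactly. Their poses are not given: they have to be found in the camera images.
- stand: Two-lane stand for label rolls, aluminium with dark steel side strips, fixed, 291 mm long (x -145 to +146), 170 wide. Origin under its centre at table height; z up, x up the lanes to the stop, y across. Lanes are centred at y = +41 and -41 mm, 76 mm wide between strips 6 wide that stand 12 to 14 mm above the lane. Level apron from x -145 to -45, floor 5 mm high; its end is open, the table clear for 60 mm beyond.
- slope: The fixed sloping plate of both lanes, 10 degrees, between stand x -45 (5 mm high) and the crest at x 85 (27.9 mm high). Origin on its upper surface at the foot, mid-width; x runs up the slope (132 mm long), y across, z square to the surface. A roll let go on it rolls back down.
- pocket (a point): Point on the floor of the pocket, mid-length and midway between the two lanes (stand x 109.5, y 0, z 22.9 mm). The pocket is level, 5 mm lower than the crest, from stand x 85 to 134; the dark stop plate, x 134 to 146, tops out 63 mm above the table. Home in it, the thick roll has its centre at stand x 102 to 104, z 53 mm, and stays by itself.
- thick_roll: The thicker of two white paper label rolls with cardboard cores (same width): a solid cylinder 60 mm in diameter, 70 mm long, about 0.15 to 0.31 kg. It lies across the apron of one of the two lanes (either one), its axis across the lane. Origin at its centre, y along its axis; x and z turn as it rolls.
- slim_roll: The slimmer label roll, 42 mm in diameter, 70 mm long, lying across the apron of the other lane. Origin at its centre, y along its axis. Not to be moved.
- magnifier: Black hand magnifier lying flat beside the stand, lens ring 81 mm across, handle along x to 126 mm from the ring's centre, 15 mm high; origin under the lens.
- pen_cup: Grey cup with pens, 72 mm in diameter, 85 mm high (pens to 110 mm); origin under its centre.
- syringe: Empty plastic dosing syringe lying along its x, about 150 mm long, 24 mm thick; origin under the middle of its barrel.
- tape: Roll of packing tape lying flat, 104 mm in diameter, 48 mm high, beyond the stop; origin under its centre.
- core: Empty cardboard core standing upright close beside the stand, 31 mm in diameter, 70 mm high; origin under its centre.
- thread_cone: Grey cone of thread, 60 mm in diameter, 100 mm high, beyond the stop; origin under its centre.
- stapler: Stapler lying along its x, 130 mm long, 34 mm wide, about 45 mm high; origin under its centre.
Things that resemble listed ones, but are neither listed nor needed, are in the scene too. Leave any yellow look-alike of the thick_roll alone.

How it is judged:
By the outcome, as a careful person would: the job done as asked, in the order asked, and still so for the second after the job is handed in, with the robot touching nothing.
It also fails if it takes over 43 s, if anything falls off the work surface, if the arm or the gripper's body presses on something with over 40 N, if the wrist force passes 120 N, or if a joint passes its speed limit or range.

### The arm

A 7-joint arm with a two-finger parallel gripper is mounted at the origin on the work surface. World frame = base frame: x ahead of the robot, y to its left, z up, the work surface at z = 0. Lengths are in m, angles in degrees, forces in N, time in s.
With the tool pointing down it reaches from about 0.425 to 0.8 m from the base axis. Payload 8.3 kg.
Tool frame: the origin (TCP) lies at the very end of the fingers, on their centre line; the grasp point (between the pads) lies 19 mm behind it; z points along the fingers, y is the direction in which the jaws open and shut (so a half turn about z gives the same grasp; the last joint's range is limited). The gripper opens to 85 mm and grips with 20 to 120 N. Pads are 22 mm wide; open, the fingers measure 114 mm over their backs; the gripper's body (76 mm by 85 mm) begins 54 mm behind the grasp point. The pads swing forward as they close: fully open they stand 13 mm farther back than shut.
Start: joints at [-70.01, 21.967, 0.94, 78.501, -0.361, 79.538, -2.664], TCP at [0.25, 0.573, 0.231] pointing down, gripper open.
Joint ranges: [-169.22, 169.22], [-14.56, 117.87], [-87.37, 89.26], [10.42, 133.3], [-82.24, 262.24], [0.94, 117.77], [-172.7, 172.7]. Speed limits (degrees/s): [136.94, 136.94, 172.46, 172.46, 180, 180, 180].

### API

Orientations are given as [roll, pitch, yaw] about the fixed x, y, z axes, in that order (R = Rz(yaw) Ry(pitch) Rx(roll)).
In Python, from rig import status, cams, workorder gives the robot as it stands.
- The arm moves only by the tool move_arm, never from a script. Its argument "commands" is a list of rows, each a list of 7 numbers: the turn, a rotation vector about the tool's x, y, z each as a share of pi rad, from -1 to 1, then the shift along the tool's x, y, z each as a share of 200 mm, from -1 to 1, then the gripper's target within -1 to 1 (fully open at 1, half-way at 0, shut at -1). In form: [[ax, ay, az, tx, ty, tz, claw], ...]. A call has 1 to 12 rows; each row is the pose to reach, as a shift and turn from the pose measured when the call began, along the tool's axes at that moment, turning the shorter way round; what a row does not reach only later rows make up. A row lasts 1/12 s, in which the tool goes at most 41.7 mm and 7.16 degrees, less where a joint would pass 70% of its speed; a pose out of reach is approached as far as the arm can. A call with a number of a shift or a turn outside -1 to 1 is refused whole. A call with a gripper value outside its range is refused whole. The fingers move at their own pace and stop on an object; "force" is the grip in N (left out, the last holds). Time passes only in rows, so rows that repeat a pose let the fingers close. It gives the time, the measured TCP pose, the force and the opening at its end, in the units of the state.
- status.read_state(): the state, without advancing time (a new reading comes with each control period).
- cams.read_camera(name): name is "side" or "top"; returns a dict with "pixels" (420x560x3 uint8, red, green, blue), "camera_matrix" (3x3 intrinsics, pixels), "k1" (the pictures are not rectified: a ray, as slopes to the right and down, at radius r is drawn at 1 + k1 r^2 times it, then the intrinsics apply), "R" (3x3) and "t" (3): a world point X has camera coordinates R X + t. Camera axes: x right, y down, z forward; pixel columns grow to the right and rows downward; lengths in m; the calibration is good to about 2 mm. A picture is of the moment at which its call begins. There is no depth.
- workorder.sign_off(): hands the job in, once; it reports no verdict.
The state is a dict: "t": time; "joints": joint angles; "qd": joint speeds; "tau": joint torques, N m; "ee_pos": TCP position; "ee_rot": TCP orientation; "wrist_force": force on the tool from outside, world axes, zero at the start; "wrist_torque": the same for the moment, N m; "finger_gap": finger opening in m.
Only numpy, scipy, OpenCV 4.12 (cv2) and the standard library are available. Lean on these libraries where they do the work, as an engineer would, in place of code of your own. Each camera call takes 0.05 s, during which the arm holds its last target. There are 200 camera calls.

## Working session

There is one attempt and no reset: what is moved stays moved. The work goes in short steps, Python scripts to look and compute and a tool call to move; the robot and the scene stay as the last step left them, time stands still between calls to the robot, and variables do not carry over. Pictures are saved under pics/ and viewed, about 8 in all and at most 12, crops included, and the job is handed in when it is done.

Besides the shell and the picture viewer there is one more tool, called after "Request:" by a JSON object that holds its "api" and its "payload". move_arm: Moves the arm, as the interface text tells. Shift numbers are shares of 200 mm and turn numbers shares of pi rad, none past 1 either way. Its arguments: {"type":"object","properties":{"commands":{"type":"array","items":{"type":"array","items":{"type":"number"}}},"force":{"type":"number"}},"required":["commands"]}

```bash
mkdir -p pics; cat > h.py <<'E'
import numpy as np, cv2
from rig import status, cams, workorder
def ray(c,u,v):
    K=c["camera_matrix"]; d=np.array([(u-K[0][2])/K[0][0],(v-K[1][2])/K[1][1]]); s=d.copy()
    for _ in range(20): s=d/(1+c["k1"]*(s@s))
    R=np.array(c["R"]);o=-R.T@np.array(c["t"]); return o,R.T@np.array([s[0],s[1],1])
def onz(c,u,v,z):
    o,d=ray(c,u,v); return o+d*(z-o[2])/d[2]
def proj(c,X):
    K=c["camera_matrix"]; p=np.array(c["R"])@np.array(X)+np.array(c["t"]); s=p[:2]/p[2]; s=s*(1+c["k1"]*(s@s))
    return np.array([K[0][0]*s[0]+K[0][2],K[1][1]*s[1]+K[1][2]])
def snap(n,f):
    c=cams.read_camera(n); cv2.imwrite(f"pics/{f}.png",c["pixels"][:,:,::-1]); return c
E
python3 - <<'E'
from h import *
import pickle
for n in("top","side"):
    c=snap(n,n+"0"); pickle.dump(c,open(n+"0.pkl","wb")); print(n,ray(c,280,210),c["k1"])
print(status.read_state())
E
```

```text
top (array([0.47266588, 0.03519611, 0.89019237]), array([ 0.15589326, -0.02404699, -0.98752523])) -0.037994193651705074
side (array([0.54256481, 0.83443185, 0.56769252]), array([ 0.06399056, -0.8481823 , -0.52591707])) -0.06399238689016785
{'t': 0.1, 'joints': array([-70.00921762,  22.01301695,   0.93878093,  78.55641953,
        -0.36086865,  79.53674727,  -2.66473257]), 'qd': array([-0.07383125, -0.21686385, -0.02550911, -0.09343331, -0.05628864,
       -0.04720607,  0.0970287 ]), 'tau': array([ 3.49123053e-03, -6.29124713e+01,  8.47972613e-01, -3.72758710e+01,
        1.68595748e-02,  1.05069697e-02, -6.48369064e-05]), 'ee_pos': array([0.24995399, 0.57234494, 0.23034189]), 'ee_rot': array([-1.79896668e+02,  1.91474067e-03,  1.56407960e+02]), 'wrist_force': array([-0.00489425,  0.58897432,  0.28102785]), 'wrist_torque': array([0.03539782, 0.00343658, 0.06412413]), 'finger_gap': 0.08538385715139818}
```

View pics/top0.png

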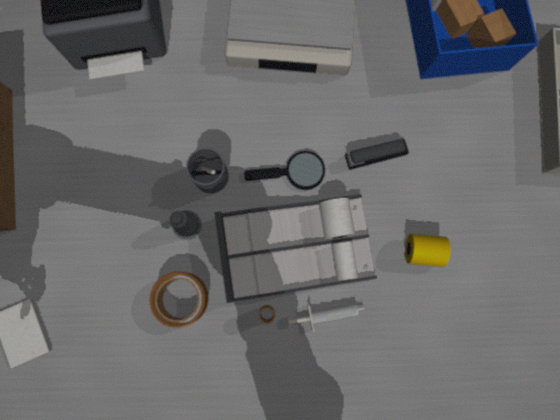

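View pics/side0.png

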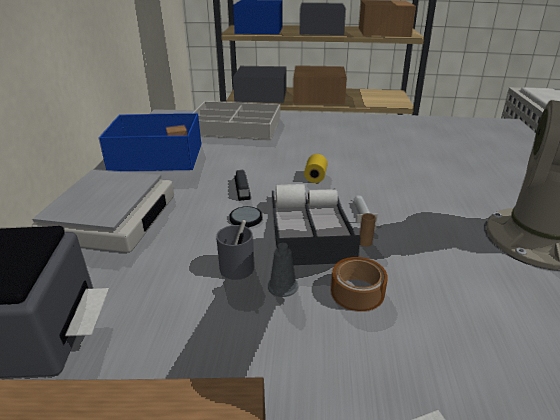

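The top view has world +y to the left and +x up. Candidates are the white roll at (338,217), wider and so the thick one, the slimmer white roll at (345,260), the yellow look-alike at (428,250), and the core at (267,314). The stop is at the left, near column 222. I choose (338,217) and will check it in a close crop with measurements.

```bash
python3 - <<'E'
from h import *
import pickle
c=pickle.load(open("top0.pkl","rb")); im=c["pixels"][:,:,::-1]
cr=cv2.resize(im[185:310,205:385],None,fx=4.4,fy=4.4,interpolation=cv2.INTER_CUBIC); cv2.imwrite("pics/crop.png",cr)
g=cv2.cvtColor(im,cv2.COLOR_BGR2GRAY)
for n in(150,165,180):
    m=(g>n).astype(np.uint8); m[:,:300]=0;m[:190]=0;m[285:]=0;m[:,385:]=0
    k,l,s,ce=cv2.connectedComponentsWithStats(m)
    for i in range(1,k):
        if s[i][4]>80:
            r=cv2.minAreaRect(np.argwhere(l==i)[:,::-1].astype(np.float32)); print(n,s[i],ce[i].round(1),r)
E
```

```text
150 [330 198  21  38 592] [339.1 217.3] ((338.8599853515625, 216.51998901367188), (36.06244659423828, 18.809043884277344), 81.8698959350586)
150 [339 242  16  37 416] [346.4 260.1] ((346.323974609375, 260.3264465332031), (36.046730041503906, 12.312257766723633), 81.46923065185547)
165 [335 207  12  28 144] [339.8 223.6] ((340.0286865234375, 220.3155975341797), (27.251258850097656, 10.502145767211914), 84.80557250976562)
165 [343 251  10  27 114] [346.8 263.1] ((347.0191955566406, 263.5961608886719), (26.279560089111328, 7.648528575897217), 78.69007110595703)
```

View pics/crop.png

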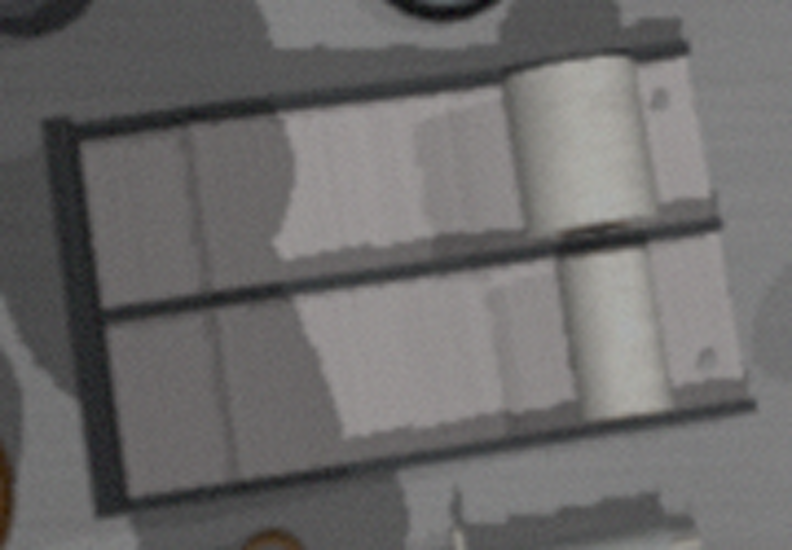

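The crop confirms it: the wide roll lies in the upper lane (crop about x 510-655) and the slim one in the lower lane.

```bash
python3 - <<'E'
from h import *
import pickle
c=pickle.load(open("top0.pkl","rb"))
f=lambda x,y,z: onz(c,204.61+x/4.4,184.61+y/4.4,z)
P=np.array([f(45,120,.063),f(98,516,.063),f(688,44,.018),f(756,404,.018)])
S=np.array([[.146,-.085],[.146,.085],[-.145,-.085],[-.145,.085]])
A=S-S.mean(0);B=P[:,:2]-P[:,:2].mean(0)
th=np.arctan2((A[:,0]*B[:,1]-A[:,1]*B[:,0]).sum(),(A*B).sum())
R=np.array([[np.cos(th),-np.sin(th)],[np.sin(th),np.cos(th)]]);T=P[:,:2].mean(0)-R@S.mean(0)
print(np.degrees(th),T,"resid mm",((S@R.T+T-P[:,:2])*1e3).round(1).tolist())
np.savez("stand.npz",R=R,T=T)
# roll: silhouette edges at mid-length -> tangent rays; bisect
s=lambda X:(R.T@(np.array(X)[:2]-T))
for n,(a,b,r,zf) in dict(thick=((515,142),(645,130),.03,.035),slim=((567,333),(658,325),.021,.026)).items():
    for z in(zf,zf+r): print(n,z,s(f(*a,z))*1e3,s(f(*b,z))*1e3)
    # tangent: centre x such that both rays at distance r (least squares) in stand xz
    es=[]
    for q in(a,b):
        o,d=ray(c,204.61+q[0]/4.4,184.61+q[1]/4.4); o2=np.r_[s(o)[0],o[2]];d2=np.r_[(R.T@d[:2])[0],d[2]]
        es.append((o2,d2/np.linalg.norm(d2)))
    xs=np.linspace(-.15,0,1501)
    D=[[ (x-o[0])*d[1]-(zf-o[1])*d[0] for x in xs] for o,d in es]
    D=np.array(D); i=np.abs(D.sum(0)).argmin(); print(n,"cx",xs[i],"half widths",D[:,i])
for n,(x,y) in dict(thick=(-.11,-.041),tcp0=(-.18,-.041),home=(.103,-.041)).items(): print(n,R@[x,y]+T)
print("camera in stand",s([.47266588,.03519611])); 
E
```

```text
97.67783951444487 [ 0.53801073 -0.01730991] resid mm [[0.9, 1.4], [-1.1, 0.5], [3.0, -0.9], [-2.7, -1.0]]
thick 0.035 [-55.82515711 -47.64492399] [-113.76593424  -44.18285182]
thick 0.065 [-51.73517507 -43.94789641] [-107.64339979  -40.60727313]
thick cx -0.0846 half widths [ 0.0285111  -0.02857688]
slim 0.026 [-65.47288261  38.45530139] [-105.86365668   41.20575533]
slim 0.047 [-62.4052702   38.92402123] [-101.8145426    41.60763874]
slim cx -0.0856 half widths [ 0.01991575 -0.01989717]
thick [ 0.59333948 -0.12084604]
tcp0 [ 0.60269168 -0.19021848]
home [0.56488206 0.09024441]
camera in stand [0.06076556 0.05774407]
```

Request:
{"api": "move_arm", "payload": {"commands": [[0,0,0.326,-1,-0.89,0,-0.3],[0,0,0.326,-1,-0.89,0,-0.3],[0,0,0.326,-1,-0.89,0,-0.3],[0,0,0.326,-1,-0.89,0,-0.3],[0,0,0.326,-1,-0.89,0,-0.3],[0,0,0.326,-1,-0.89,0,-0.3],[0,0,0.326,-1,-0.89,0,-0.3],[0,0,0.326,-1,-0.89,0,-0.3],[0,0,0.326,-1,-0.89,0,-0.3],[0,0,0.326,-1,-0.89,0,-0.3]], "force": 20}}

```text
t: 0.93
ee_pos: [0.3616, 0.3294, 0.2305]
ee_rot: [-179.9, 0.1, 97.8]
wrist_force: [-0.5, -1.0, -0.5]
finger_gap: 0.03
```

```bash
cat >> h.py <<'E'
from scipy.spatial.transform import Rotation as Ro
def plan(targets):
    "targets: stand (x,y,z m) list; prints move shares from the present pose"
    q=np.load("stand.npz");R,T=q["R"],q["T"];s=status.read_state()
    Rt=Ro.from_euler("xyz",s["ee_rot"],degrees=True); p=s["ee_pos"]
    print("t",round(s["t"],2),"stand pos mm",(R.T@(p[:2]-T)*1e3).round(1),(p[2]*1e3).round(1),"rot",s["ee_rot"].round(2),"F",s["wrist_force"].round(1),"gap",round(s["finger_gap"],3))
    G=Ro.from_euler("xyz",[180,0,97.7],degrees=True)
    print("turn",((Rt.inv()*G).as_rotvec()/np.pi).round(4))
    for x,y,z in targets:
        w=np.r_[R@[x,y]+T,z]; print((x,y,z),(Rt.inv().apply(w-p)/.2).round(3),w.round(3))
E
python3 -c "
from h import *
plan([(-.165,-.042,.2),(-.165,-.042,.022)])"
```

```text
t 0.93 stand pos mm [367.2 128.5] 230.5 rot [-1.7992e+02  8.0000e-02  9.7840e+01] F [-0.5 -1.  -0.5] gap 0.03
turn [-0.0004  0.0005  0.0008]
(-0.165, -0.042, 0.2) [-2.663  0.845  0.155] [ 0.602 -0.175  0.2  ]
(-0.165, -0.042, 0.022) [-2.662  0.846  1.045] [ 0.602 -0.175  0.022]
```

Request:
{"api": "move_arm", "payload": {"commands": [[0,0,0,-0.888,0.282,0.03,-0.3],[0,0,0,-0.888,0.282,0.03,-0.3],[0,0,0,-0.888,0.282,0.03,-0.3],[0,0,0,-0.888,0.282,0.03,-0.3],[0,0,0,-0.888,0.282,0.03,-0.3],[0,0,0,-0.888,0.282,0.03,-0.3]]}}

```text
t: 1.43
ee_pos: [0.4435, 0.1568, 0.2247]
ee_rot: [-179.9, 0.2, 97.7]
wrist_force: [-0.8, 0.3, 0.5]
finger_gap: 0.0298
```

Request:
{"api": "move_arm", "payload": {"commands": [[0,0,0,-0.888,0.282,0.03,-0.3],[0,0,0,-0.888,0.282,0.03,-0.3],[0,0,0,-0.888,0.282,0.03,-0.3],[0,0,0,-0.888,0.282,0.03,-0.3],[0,0,0,-0.888,0.282,0.03,-0.3],[0,0,0,-0.888,0.282,0.03,-0.3]]}}

```text
t: 1.93
ee_pos: [0.5246, -0.0165, 0.2188]
ee_rot: [-179.9, 0.3, 97.6]
wrist_force: [0.1, 0.5, -0.6]
finger_gap: 0.0296
```

Request:
{"api": "move_arm", "payload": {"commands": [[0,0,0,-0.888,0.282,0.03,-0.3],[0,0,0,-0.888,0.282,0.03,-0.3],[0,0,0,-0.888,0.282,0.03,-0.3],[0,0,0,-0.888,0.282,0.03,-0.3],[0,0,0,-0.888,0.282,0.03,-0.3],[0,0,0,-0.888,0.282,0.03,-0.3],[0,0,0,-0.888,0.282,0.03,-0.3]]}}

```text
t: 2.52
ee_pos: [0.6045, -0.1849, 0.2124]
ee_rot: [-179.8, 0.3, 97.8]
wrist_force: [0.4, 0.3, -1.1]
finger_gap: 0.0301
```

```bash
python3 -c "
from h import *
plan([(-.165,-.042,.1),(-.165,-.042,.022)])"
```

```text
t 2.52 stand pos mm [-175.   -43.5] 212.4 rot [-179.82    0.33   97.78] F [ 0.4  0.3 -1.1] gap 0.03
turn [-0.001   0.0018  0.0005]
(-0.165, -0.042, 0.1) [ 0.053 -0.006  0.562] [ 0.602 -0.175  0.1  ]
(-0.165, -0.042, 0.022) [ 0.055 -0.005  0.952] [ 0.602 -0.175  0.022]
```

Request:
{"api": "move_arm", "payload": {"commands": [[0,0.002,0,0.03,0,0.2,-0.3],[0,0.002,0,0.03,0,0.4,-0.3],[0,0.002,0,0.03,0,0.6,-0.3],[0,0.002,0,0.03,0,0.75,-0.3],[0,0.002,0,0.03,0,0.85,-0.3],[0,0.002,0,0.03,0,0.93,-0.3],[0,0.002,0,0.03,0,0.95,-0.3],[0,0.002,0,0.03,0,0.95,-0.3]]}}

```text
t: 3.18
ee_pos: [0.6028, -0.177, 0.021]
ee_rot: [-179.7, -0.2, 98.0]
wrist_force: [-0.1, 0.3, 0.6]
finger_gap: 0.0303
```

```bash
python3 - <<'E'
from h import *
plan([(-.13,-.042,.022),(-.09,-.042,.022)])
a=snap("top","t1");b=snap("side","s1")
A=cv2.resize(a["pixels"][180:320,200:440],(800,467));B=cv2.resize(b["pixels"][150:270,210:410],(800,480))
cv2.imwrite("pics/tc1.png",A[:,:,::-1]);cv2.imwrite("pics/sc1.png",B[:,:,::-1])
E
```

```text
t 3.18 stand pos mm [-166.9  -42.9] 21.0 rot [-1.7968e+02 -1.6000e-01  9.8040e+01] F [-0.1  0.3  0.6] gap 0.03
turn [-0.0018 -0.0009  0.0019]
(-0.13, -0.042, 0.022) [ 0.185 -0.003 -0.005] [ 0.597 -0.141  0.022]
(-0.09, -0.042, 0.022) [ 0.385 -0.002 -0.004] [ 0.592 -0.101  0.022]
```

View pics/tc1.png

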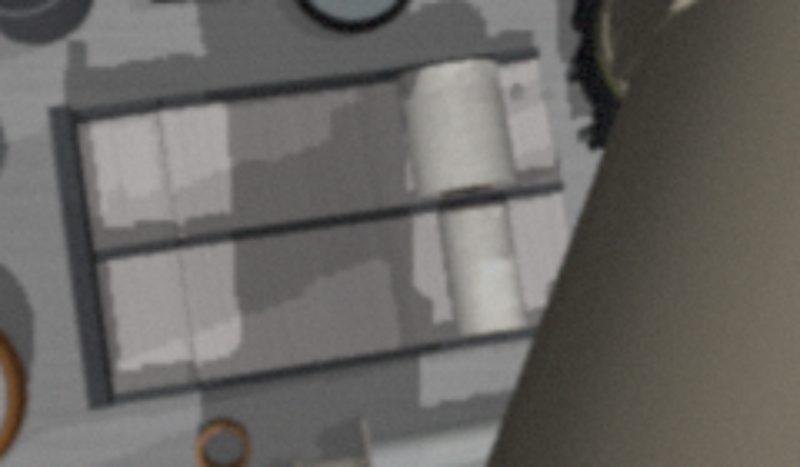

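The top crop shows both rolls unmoved and the arm clear on the right. I now approach to contact slowly.

Request:
{"api": "move_arm", "payload": {"commands": [[0,0,0.002,0.04,0,-0.005,-0.3],[0,0,0.002,0.08,0,-0.005,-0.3],[0,0,0.002,0.12,0,-0.005,-0.3],[0,0,0.002,0.14,0,-0.005,-0.3],[0,0,0.002,0.15,0,-0.005,-0.3],[0,0,0.002,0.155,0,-0.005,-0.3],[0,0,0.002,0.16,0,-0.005,-0.3],[0,0,0.002,0.165,0,-0.005,-0.3],[0,0,0.002,0.17,0,-0.005,-0.3],[0,0,0.002,0.175,0,-0.005,-0.3],[0,0,0.002,0.18,0,-0.005,-0.3]]}}

```text
t: 4.2
ee_pos: [0.5992, -0.1434, 0.0244]
ee_rot: [-179.9, -0.0, 97.6]
wrist_force: [0.1, 0.4, 0.1]
finger_gap: 0.0302
```

Request:
{"api": "move_arm", "payload": {"commands": [[0,0,0,0.005,0,0,-0.3],[0,0,0,0.01,0,0,-0.3],[0,0,0,0.015,0,0,-0.3],[0,0,0,0.02,0,0,-0.3],[0,0,0,0.025,0,0,-0.3],[0,0,0,0.03,0,0,-0.3],[0,0,0,0.035,0,0,-0.3],[0,0,0,0.04,0,0,-0.3],[0,0,0,0.045,0,0,-0.3],[0,0,0,0.05,0,0,-0.3],[0,0,0,0.055,0,0,-0.3],[0,0,0,0.06,0,0,-0.3]]}}

```text
t: 5.2
ee_pos: [0.5976, -0.1313, 0.0244]
ee_rot: [-179.9, -0.0, 97.6]
wrist_force: [0.7, -0.7, 1.1]
finger_gap: 0.03
```

```bash
python3 - <<'E'
from h import *
plan([(-.09,-.042,.022),(.062,-.042,.038)])
b=snap("side","s2");B=cv2.resize(b["pixels"][150:270,210:410],(800,480))
cv2.imwrite("pics/sc2.png",B[:,:,::-1])
E
```

```text
t 5.2 stand pos mm [-121.   -43.8] 24.4 rot [-1.7989e+02 -4.0000e-02  9.7550e+01] F [ 0.7 -0.7  1.1] gap 0.03
turn [-0.0006 -0.0002 -0.0008]
(-0.09, -0.042, 0.022) [ 0.155 -0.009  0.012] [ 0.592 -0.101  0.022]
(0.062, -0.042, 0.038) [ 0.915 -0.011 -0.067] [0.571 0.05  0.038]
```

View pics/sc2.png

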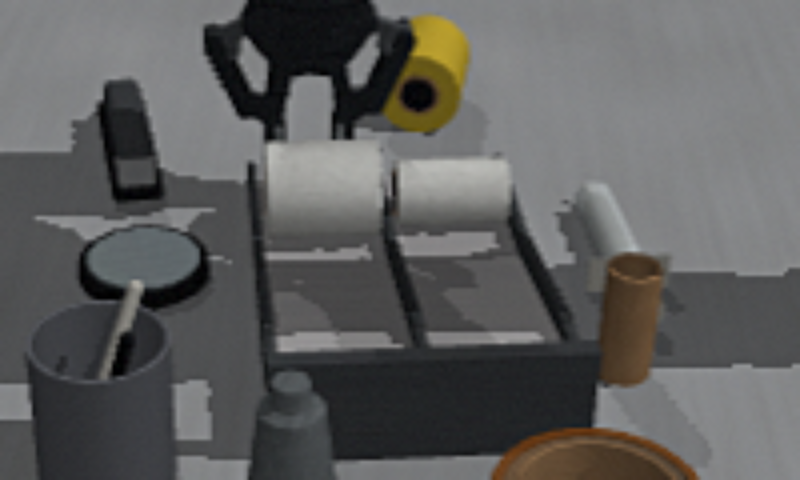

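Fingers are right behind the thick roll, about centred, with the slim roll untouched. I push along the apron to the foot.

Request:
{"api": "move_arm", "payload": {"commands": [[0,0,0,0.01,-0.002,0.002,-0.3],[0,0,0,0.02,-0.004,0.005,-0.3],[0,0,0,0.03,-0.006,0.005,-0.3],[0,0,0,0.04,-0.008,0.005,-0.3],[0,0,0,0.05,-0.009,0.005,-0.3],[0,0,0,0.06,-0.009,0.005,-0.3],[0,0,0,0.07,-0.009,0.005,-0.3],[0,0,0,0.08,-0.009,0.005,-0.3],[0,0,0,0.09,-0.009,0.005,-0.3],[0,0,0,0.1,-0.009,0.005,-0.3],[0,0,0,0.11,-0.009,0.005,-0.3],[0,0,0,0.12,-0.009,0.005,-0.3]]}}

```text
t: 6.25
ee_pos: [0.5926, -0.1073, 0.0234]
ee_rot: [-179.9, -0.0, 97.6]
wrist_force: [-0.1, 0.5, -0.1]
finger_gap: 0.0299
```

```bash
cat >> h.py <<'E'
def thick(c):
    "thick roll centre x in the stand frame from the top view, by its bright strip (no view)"
    q=np.load("stand.npz");R,T=q["R"],q["T"]
    out=[]
    for x in np.arange(-.10,.125,.001):
        pass
E
python3 - <<'E'
from h import *
plan([(-.09,-.042,.023),(.062,-.042,.041)])
a=snap("top","t3");A=cv2.resize(a["pixels"][180:320,200:440],(800,467))
cv2.imwrite("pics/tc3.png",A[:,:,::-1])
E
```

```text
t 6.25 stand pos mm [-96.5 -42.1] 23.4 rot [-1.7989e+02 -4.0000e-02  9.7570e+01] F [-0.1  0.5 -0.1] gap 0.03
turn [-0.0006 -0.0002 -0.0007]
(-0.09, -0.042, 0.023) [ 0.033 -0.001  0.002] [ 0.592 -0.101  0.023]
(0.062, -0.042, 0.041) [ 0.793 -0.002 -0.087] [0.571 0.05  0.041]
```

View pics/tc3.png

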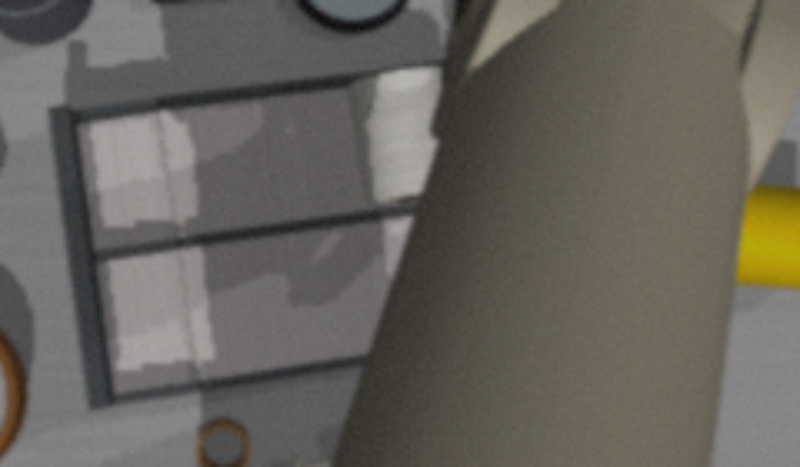

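The roll (front edge at crop (370,130)) has advanced about 25 mm, in line with the fingers. I continue up the slope.

Request:
{"api": "move_arm", "payload": {"commands": [[0,0,0,0.0125,0,0,-0.3],[0,0,0,0.025,0,0,-0.3],[0,0,0,0.0375,0,0,-0.3],[0,0,0,0.05,0,-0.002,-0.3],[0,0,0,0.0625,0,-0.004,-0.3],[0,0,0,0.075,0,-0.006,-0.3],[0,0,0,0.0875,0,-0.008,-0.3],[0,0,0,0.1,0,-0.01,-0.3],[0,0,0,0.1125,0,-0.012,-0.3],[0,0,0,0.125,0,-0.014,-0.3],[0,0,0,0.1375,0,-0.016,-0.3],[0,0,0,0.15,0,-0.018,-0.3]]}}

```text
t: 7.3
ee_pos: [0.5899, -0.08, 0.0285]
ee_rot: [179.9, 0.1, 97.5]
wrist_force: [1.9, -7.3, 4.9]
finger_gap: 0.0301
```

Request:
{"api": "move_arm", "payload": {"commands": [[0,0,0,0.0125,0,-0.002,-0.3],[0,0,0,0.025,0,-0.0045,-0.3],[0,0,0,0.0375,0,-0.0065,-0.3],[0,0,0,0.05,0,-0.009,-0.3],[0,0,0,0.0625,0,-0.011,-0.3],[0,0,0,0.075,0,-0.013,-0.3],[0,0,0,0.0875,0,-0.0155,-0.3],[0,0,0,0.1,0,-0.0175,-0.3],[0,0,0,0.1125,0,-0.02,-0.3],[0,0,0,0.125,0,-0.022,-0.3],[0,0,0,0.1375,0,-0.024,-0.3],[0,0,0,0.15,0,-0.0265,-0.3]]}}

```text
t: 8.3
ee_pos: [0.587, -0.0526, 0.0349]
ee_rot: [179.8, 0.3, 97.3]
wrist_force: [1.7, -7.3, 6.2]
finger_gap: 0.0298
```

```bash
python3 - <<'E'
from h import *
plan([(.04,-.042,.045),(.062,-.042,.041)])
b=snap("side","s4");B=cv2.resize(b["pixels"][150:270,210:410],(800,480))
cv2.imwrite("pics/sc4.png",B[:,:,::-1])
E
```

```text
t 8.3 stand pos mm [-41.5 -43.8] 34.9 rot [179.8    0.31  97.34] F [ 1.7 -7.3  6.2] gap 0.03
turn [ 0.0011  0.0017 -0.002 ]
(0.04, -0.042, 0.045) [ 0.407 -0.011 -0.053] [0.574 0.028 0.045]
(0.062, -0.042, 0.041) [ 0.517 -0.012 -0.033] [0.571 0.05  0.041]
```

View pics/sc4.png

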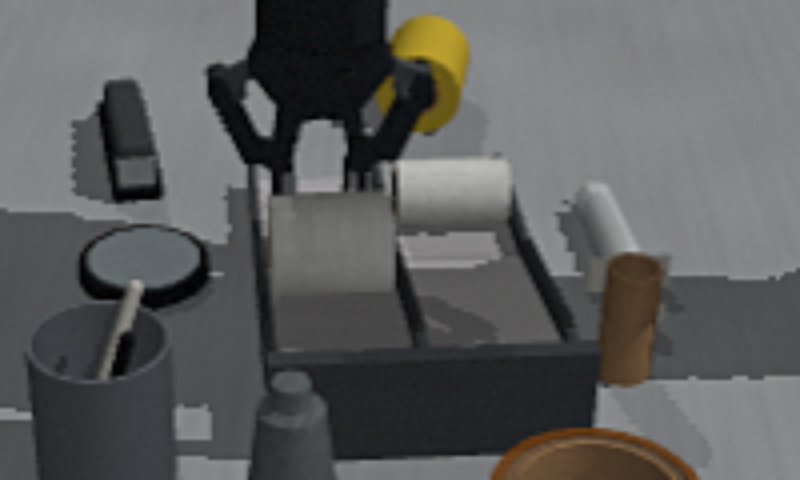

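The roll is on the slope, squarely in its lane, with the fingers right behind it. I continue.

Request:
{"api": "move_arm", "payload": {"commands": [[0.001,0.002,-0.002,0.0125,-0.001,-0.001,-0.3],[0.001,0.002,-0.002,0.025,-0.002,-0.002,-0.3],[0.001,0.002,-0.002,0.0375,-0.003,-0.004,-0.3],[0.001,0.002,-0.002,0.05,-0.004,-0.005,-0.3],[0.001,0.002,-0.002,0.0625,-0.005,-0.007,-0.3],[0.001,0.002,-0.002,0.075,-0.006,-0.009,-0.3],[0.001,0.002,-0.002,0.0875,-0.006,-0.011,-0.3],[0.001,0.002,-0.002,0.1,-0.006,-0.012,-0.3],[0.001,0.002,-0.002,0.1125,-0.006,-0.014,-0.3],[0.001,0.002,-0.002,0.125,-0.006,-0.015,-0.3],[0.001,0.002,-0.002,0.1375,-0.006,-0.017,-0.3],[0.001,0.002,-0.002,0.15,-0.006,-0.018,-0.3]]}}

```text
t: 9.35
ee_pos: [0.5832, -0.0252, 0.0399]
ee_rot: [179.8, 0.1, 97.6]
wrist_force: [0.7, -8.4, 7.5]
finger_gap: 0.0299
```

Request:
{"api": "move_arm", "payload": {"commands": [[0,0.001,0,0.0125,-0.001,-0.001,-0.3],[0,0.001,0,0.025,-0.002,-0.003,-0.3],[0,0.001,0,0.0375,-0.003,-0.005,-0.3],[0,0.001,0,0.05,-0.004,-0.006,-0.3],[0,0.001,0,0.0625,-0.005,-0.008,-0.3],[0,0.001,0,0.075,-0.006,-0.01,-0.3],[0,0.001,0,0.0875,-0.006,-0.012,-0.3],[0,0.001,0,0.1,-0.006,-0.013,-0.3],[0,0.001,0,0.1125,-0.006,-0.015,-0.3],[0,0.001,0,0.125,-0.006,-0.017,-0.3],[0,0.001,0,0.1375,-0.006,-0.019,-0.3],[0,0.001,0,0.15,-0.006,-0.02,-0.3]]}}

```text
t: 10.35
ee_pos: [0.5793, 0.0018, 0.0452]
ee_rot: [179.7, 0.1, 97.5]
wrist_force: [1.7, -8.6, 7.9]
finger_gap: 0.03
```

```bash
python3 - <<'E'
from h import *
plan([(.04,-.042,.045),(.062,-.042,.041)])
b=snap("side","s5");B=cv2.resize(b["pixels"][150:270,210:410],(800,480))
cv2.imwrite("pics/sc5.png",B[:,:,::-1])
E
```

```text
t 10.35 stand pos mm [ 13.5 -43.5] 45.2 rot [1.7965e+02 1.1000e-01 9.7450e+01] F [ 1.7 -8.6  7.9] gap 0.03
turn [ 0.0019  0.0006 -0.0014]
(0.04, -0.042, 0.045) [ 0.133 -0.008  0.   ] [0.574 0.028 0.045]
(0.062, -0.042, 0.041) [ 0.243 -0.009  0.02 ] [0.571 0.05  0.041]
```

View pics/sc5.png

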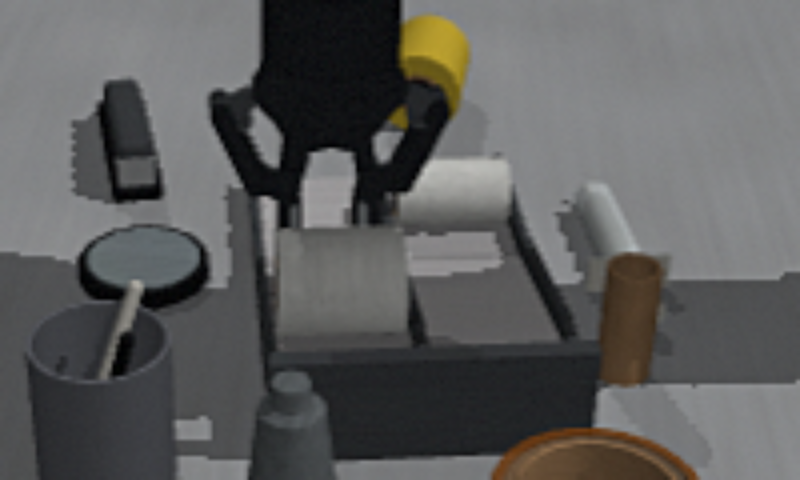

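Near the crest now, roll still square. I go slower over it.

Request:
{"api": "move_arm", "payload": {"commands": [[0.002,0,-0.001,0.01,-0.001,-0.001,-0.3],[0.002,0,-0.001,0.02,-0.002,-0.002,-0.3],[0.002,0,-0.001,0.03,-0.003,-0.003,-0.3],[0.002,0,-0.001,0.04,-0.004,-0.004,-0.3],[0.002,0,-0.001,0.05,-0.005,-0.005,-0.3],[0.002,0,-0.001,0.06,-0.006,-0.006,-0.3],[0.002,0,-0.001,0.07,-0.006,-0.007,-0.3],[0.002,0,-0.001,0.08,-0.006,-0.008,-0.3],[0.002,0,-0.001,0.09,-0.006,-0.008,-0.3],[0.002,0,-0.001,0.1,-0.006,-0.008,-0.3],[0.002,0,-0.001,0.11,-0.006,-0.008,-0.3],[0.002,0,-0.001,0.12,-0.006,-0.008,-0.3]]}}

```text
t: 11.4
ee_pos: [0.576, 0.0241, 0.0477]
ee_rot: [179.9, 0.2, 97.5]
wrist_force: [0.9, -9.7, 8.4]
finger_gap: 0.0297
```

Request:
{"api": "move_arm", "payload": {"commands": [[0,0,0,0.01,0,0,-0.3],[0,0,0,0.02,0,0.001,-0.3],[0,0,0,0.03,0,0.002,-0.3],[0,0,0,0.04,0,0.004,-0.3],[0,0,0,0.05,0,0.006,-0.3],[0,0,0,0.06,0,0.008,-0.3],[0,0,0,0.07,0,0.011,-0.3],[0,0,0,0.08,0,0.014,-0.3],[0,0,0,0.09,0,0.017,-0.3],[0,0,0,0.1,0,0.02,-0.3]]}}

```text
t: 12.23
ee_pos: [0.5732, 0.0444, 0.0435]
ee_rot: [179.9, 0.2, 97.6]
wrist_force: [0.1, 0.8, 0.7]
finger_gap: 0.0299
```

```bash
python3 - <<'E'
from h import *
plan([(.062,-.042,.041)])
b=snap("side","s6");snap("top","t6");B=cv2.resize(b["pixels"][150:270,210:410],(800,480))
cv2.imwrite("pics/sc6.png",B[:,:,::-1])
E
```

```text
t 12.23 stand pos mm [ 56.4 -43.2] 43.5 rot [179.9    0.21  97.57] F [0.1 0.8 0.7] gap 0.03
turn [ 0.0005  0.0012 -0.0007]
(0.062, -0.042, 0.041) [ 0.028 -0.006  0.012] [0.571 0.05  0.041]
```

View pics/sc6.png

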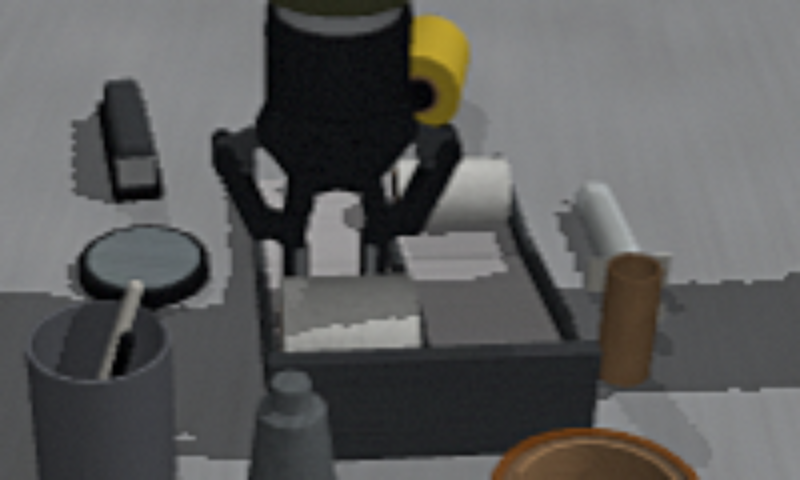

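It dropped into the pocket. I press it gently against the stop.

Request:
{"api": "move_arm", "payload": {"commands": [[0,0,0,0.005,0,0.003,-0.3],[0,0,0,0.01,0,0.006,-0.3],[0,0,0,0.015,0,0.009,-0.3],[0,0,0,0.02,0,0.012,-0.3],[0,0,0,0.025,0,0.012,-0.3],[0,0,0,0.03,0,0.012,-0.3],[0,0,0,0.03,0,0.012,-0.3]]}}

```text
t: 12.92
ee_pos: [0.5724, 0.0508, 0.041]
ee_rot: [179.9, 0.2, 97.6]
wrist_force: [-0.0, 0.7, 0.2]
finger_gap: 0.03
```

Request:
{"api": "move_arm", "payload": {"commands": [[0,0,0,0.005,0,0,-0.3],[0,0,0,0.01,0,0,-0.3],[0,0,0,0.01,0,0,-0.3]]}}

```text
t: 13.17
ee_pos: [0.5723, 0.0513, 0.0411]
ee_rot: [179.9, 0.3, 97.5]
wrist_force: [0.8, -4.1, 1.1]
finger_gap: 0.03
```

Request:
{"api": "move_arm", "payload": {"commands": [[0,0,0,0.005,0,0,-0.3],[0,0,0,0.01,0,0,-0.3],[0,0,0,0.01,0,0,-0.3]]}}

```text
t: 13.42
ee_pos: [0.5722, 0.0512, 0.0411]
ee_rot: [179.9, 0.4, 97.4]
wrist_force: [1.2, -7.1, -1.0]
finger_gap: 0.0299
```

The force rises to 7 N with no further travel, so the roll is against the stop. I back off and lift.

Request:
{"api": "move_arm", "payload": {"commands": [[0,-0.002,0,-0.01,0,0,-0.3],[0,-0.002,0,-0.02,0,0,-0.3],[0,-0.002,0,-0.04,0,-0.01,-0.3],[0,-0.002,0,-0.1,0,-0.02,-0.3],[0,-0.002,0,-0.15,0,-0.1,-0.3],[0,-0.002,0,-0.2,0,-0.25,-0.3],[0,-0.002,0,-0.2,0,-0.4,-0.3],[0,-0.002,0,-0.2,0,-0.6,-0.3],[0,-0.002,0,-0.2,0,-0.8,-0.3],[0,-0.002,0,-0.2,0,-0.8,-0.3]]}}

```text
t: 14.25
ee_pos: [0.5808, 0.0111, 0.2102]
ee_rot: [179.2, 0.8, 97.3]
wrist_force: [0.7, -0.4, 0.6]
finger_gap: 0.0299
```

Request:
{"api": "move_arm", "payload": {"commands": [[0,0,0,-0.9,0,-0.1,-0.3],[0,0,0,-0.9,0,-0.1,-0.3],[0,0,0,-0.9,0,-0.1,-0.3],[0,0,0,-0.9,0,-0.1,-0.3],[0,0,0,-0.9,0,-0.1,-0.3],[0,0,0,-0.9,0,-0.1,-0.3],[0,0,0,-0.9,0,-0.1,-0.3]]}}

```text
t: 14.83
ee_pos: [0.603, -0.1699, 0.2327]
ee_rot: [179.2, 0.8, 97.1]
wrist_force: [-0.2, 0.2, -1.0]
finger_gap: 0.0297
```

```bash
python3 - <<'E'
from h import *
plan([])
q=np.load("stand.npz");R,T=q["R"],q["T"]
a=snap("top","t7");b=snap("side","s7")
A=cv2.resize(a["pixels"][180:320,200:440],(600,350));B=cv2.resize(b["pixels"][150:270,210:410],(400,240))
cv2.imwrite("pics/f.png",np.vstack([A,cv2.copyMakeBorder(B,0,0,0,200,0)])[:,:,::-1])
# expected home silhouette edges in the top crop
for dx in(-.03,.03):
    for z in(.053,): print(dx,((proj(a,np.r_[R@[.103+dx,-.041]+T,z])-[200,180])*2.5).round())
E
```

```text
t 14.83 stand pos mm [-159.9  -44. ] 232.7 rot [179.15   0.79  97.13] F [-0.2  0.2 -1. ] gap 0.03
turn [ 0.0047  0.0044 -0.0032]
-0.03 [141. 123.]
0.03 [ 62. 135.]
```

View pics/f.png

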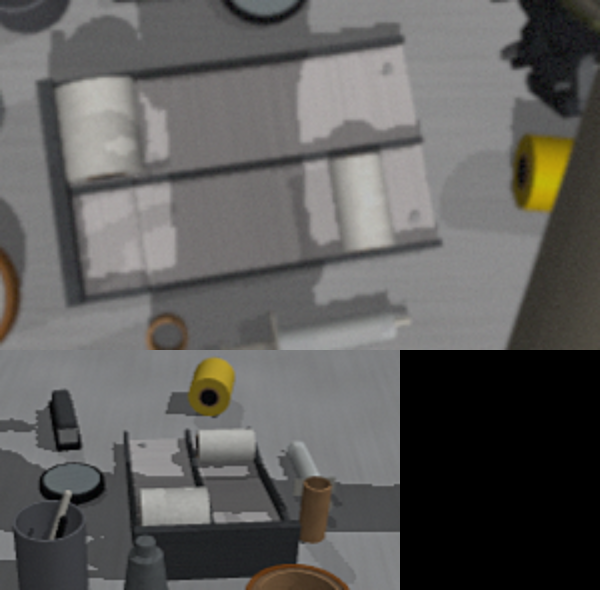

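The roll spans crop columns about 60-138 beside the stop (predicted at home: 62-141). The slim roll and the other things are where they were.

```bash
python3 -c "
from h import *
print(workorder.sign_off())"
```

```text
the job is handed in; nothing more can be done
None
```

The thick roll is in the pocket at the top of its ramp, against the stop, and I handed the job in at about 15 s. I pushed it up with half-closed fingertips behind it and never gripped or lifted it. It only left the fingers when it dropped over the crest into the pocket.

- **At the stop:** the last press rose to about 7 N with no further travel. The top view then showed the roll within about 3 pixels of its predicted home position in the enlarged crop.
- **After the drop:** I pressed it gently home, then backed the arm off and lifted it clear. The wrist force read about zero.
- **Other things:** in the last pictures the slim roll, the yellow roll and the objects around the stand looked unmoved.
- **Accuracy:** the stand's position fit was off by up to about 3 mm at the corners. The fingers also rode up about 3 mm on the slope from friction, and I corrected for that. No check failed.

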